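# Tare the counting scale through its spring dust shutter

## Task

Zero the scale with the empty steel cup standing on it: with closed fingertips push the yellow tab to slide the clear dust shutter fully aside, keep it there, and press the blue membrane key beneath it straight down until you feel a firm push of about 10 N, holding that steadily for about a second (under 6 N does not register, over 15 N spoils the key). Then let go of the key and ease the shutter slowly back until it is fully shut, never letting it snap, and take the hand away; leave the cup and the small things lying around where they are.

Things in the scene. Friction and masses are not known exactly. Their poses are not given: they have to be found in the camera images.
- scale: grey bench scale, fixed, 280 mm (x) by 250 mm (y). Origin at table level; x points from the key side to the steel weighing pan, y left seen from the key side, z up. Front deck (key, shutter): top 50 mm above the table, x -130 to -18 mm, y -125 to 125. Pan: top at 70 mm, x -15 to 145. Two rails 3 mm high, 6 wide, run along y 31 mm either side of the key's centre, y -75 to 70 mm.
- key_place (a point): the point of the deck surface (50 mm above the table) beneath the centre of the blue membrane key; axes as the scale's. The key is 42 by 42 mm; its flat top lies somewhere between 6 and 18 mm above this point, different each time and not reported: feel for it.
- tab_face (a point): centre of the pushing face (-y face) of the shutter's upright yellow tab, 28 mm above the deck; axes as the scale's. Tab: 54 mm wide (x), 4 thick, 19 to 36 mm above the deck, on the -y edge of the clear plate (64 x 58 mm, 19 to 22 mm above the deck, over the key without touching). Shut, this face is 29 mm to the -y side of the key's centre; free deck lies beyond it for the fingertips.
- shutter (a joint): how far the shutter is slid towards the scale's +y, m: 0 shut, 0.056 at its stop; fully aside from 0.042, key wholly clear at 0.050, fingertips leaning on the tab are then above the key. A spring (1.5 N shut, 2.9 N at the stop) snaps it shut if let go. The tab rubbing on the fingers can add up to 3 N to the vertical force felt while they slide down it.
- key (a joint): how far the key is pressed down, m (0 at rest; 0.006 at its end stop). Very stiff: 4 N per mm, so it registers at 0.0015 (6 N) and is spoiled above 0.0038 (15 N). This reading is too noisy to press by.
- cup: empty round stainless steel cup, 68 mm across, 75 mm high, standing loose on the pan; origin at the centre of its underside. Leave it.
- tin: yellow plastic patch tin, 75 x 48 x 18 mm, loose; origin at the centre of its underside. Leave it.
- adaptor: chrome valve adaptor, 18 mm across, 36 mm high, standing loose; origin at the centre of its underside. Leave it.
- spanner: steel spanner lying loose on the table; leave it.
- oil: green oil bottle, 44 mm across, 120 mm high, standing loose; origin at the centre of its underside. Leave it.
- cog: dark steel sprocket ring, 64 mm across, 6 mm thick, lying loose; origin at the centre of its underside. Leave it.
- cup_rim (a point): centre of the cup's mouth, 75 mm above its underside
There are look-alikes about, which are no part of the job. There is more than one size of the cup; the one meant has the size given above.

How it is judged:
By the outcome, as a careful person would: the job done as asked, in the order asked, and still so for the second after the job is handed in, with the robot touching nothing.
It also fails if it takes over 42 s, if anything falls off the work surface, if the arm or the gripper's body presses on something with over 40 N, if the wrist force passes 120 N, or if a joint passes its speed limit or range.

## Robot

A 6-joint arm with a two-finger parallel gripper is mounted at the origin on the work surface. World frame = base frame: x ahead of the robot, y to its left, z up, the work surface at z = 0. Lengths are in mm, angles in degrees, forces in N, time in s.
With the tool pointing down it reaches from about 275 to 750 mm from the base axis. Payload 10.2 kg.
Tool frame: the origin (TCP) lies at the very end of the fingers, on their centre line; the grasp point (between the pads) lies 19 mm behind it (robot.tcp_to_grasp is the distance from the TCP to the grasp point, in mm); z points along the fingers, y is the line along which they close (so a half turn about z gives the same grasp; the last joint's range is limited). The gripper opens to 85 mm and grips with 20 to 120 N. Pads are 22 mm wide; open, the fingers measure 114 mm over their backs; the gripper's body (76 mm by 85 mm) begins 54 mm behind the grasp point. The pads swing forward as they close: fully open they stand 13 mm farther back than shut.
Start: joints at [63.518, 17.928, 85.812, -0, 76.261, -12.8], TCP at [124.194, 510.105, 231.294] pointing down, gripper open.
Joint ranges: [-168.41, 168.41], [-55.51, 124.54], [10.69, 146.95], [-70.63, 250.63], [1, 178], [-165.06, 165.06]. Speed limits (degrees/s): [136.94, 136.94, 172.46, 180, 180, 180].

## Interface

Orientations are given as [roll, pitch, yaw] about the fixed x, y, z axes, in that order (R = Rz(yaw) Ry(pitch) Rx(roll)).
In Python, from station import robot gives the robot as it stands. The module is installed in compiled form; this text tells all that it offers. Calls block until the motion is done:
- robot.goto(position, orientation): joint-space move of the TCP to a pose.
- robot.move_l(position, speed=150, orientation=None): straight line of the TCP; orientation=None keeps the orientation; speed is the mean speed in mm/s.
- robot.movej(angles): joint-space move.
- robot.grip(opening, grasp_force=None): finger opening in mm; grasp_force is the grip in N (None keeps the last); returns when the fingers have stopped.
- robot.hold(seconds).
- robot.ik(position, orientation): joint angles nearest the present ones, or None.
- robot.state(): the state.
- robot.capture(name): name is "scene" or "top" or "wrist"; returns the picture (420x560x3 uint8, blue, green, red); there is no depth.
- robot.camera_params(name): a dict with "fx", "fy", "cx", "cy" (pixels), "k1" (the pictures are not rectified: a ray, as slopes to the right and down, at radius r is drawn at 1 + k1 r^2 times it, then the intrinsics apply), "pose" (4x4, takes a point from camera to world coordinates); the wrist camera has in their place "mount" (4x4, takes a point from camera to tool coordinates, whose origin is the TCP and whose axes are the flange's). Camera axes: x right, y up, looking along -z (the intrinsics and any distortion apply to the point x, -y, -z); pixel columns grow to the right and rows downward; lengths in mm; the calibration is good to about 2 mm. A picture is of the moment at which its call begins: read the wrist's pose just before it. camera_params takes no time and is no camera call.
A pose or a line that the arm cannot do raises robot.IKError and nothing moves.
- robot.finish_job(): hands the job in; it is judged then, once.
The state is a dict: "clock": time; "qpos": joint angles; "joint_velocities": joint speeds; "joint_efforts": joint torques, N m; "ee_pos": TCP position; "tool_rot": TCP orientation; "force": force on the tool from outside, world axes, zero at the start; "ft_torque": the same for the moment, N m; "width": finger opening in mm; "grip_force": force on a finger pad.
Only numpy, scipy, OpenCV 4.12 (cv2) and the standard library are available. Lean on these libraries where they do the work, as an engineer would, in place of code of your own. Each camera call takes 0.05 s, during which the arm holds its last target. There are 200 camera calls.

## Working session

There is one attempt and no reset: what is moved stays moved. The work goes in short steps, each a Python script; the robot and the scene stay as the last script left them, time stands still between calls to the robot, and variables do not carry over. Pictures are saved under pics/ and viewed, at most 10 in all, crops included, and the job is handed in when it is done.

```bash
mkdir -p pics; python3 - <<'E'
from station import robot
import cv2,numpy as np
for n in("scene","top"):
    cv2.imwrite(f"pics/{n}0.png",robot.capture(n)); p=robot.camera_params(n)
    print(n,p["fx"],p["cx"],p["cy"],p["k1"]);print(np.round(p["pose"],3))
s=robot.state();print(s["clock"],s["force"],s["tool_rot"],s["width"]);print(np.round(robot.camera_params("wrist")["mount"],2))
E
```

```text
scene 386.790621621262 279.30747965444175 209.09435620350905 -0.06297854036689532
[[ 6.710000e-01 -4.940000e-01  5.520000e-01  1.230975e+03]
 [ 7.410000e-01  4.420000e-01 -5.060000e-01 -6.750270e+02]
 [ 6.000000e-03  7.490000e-01  6.630000e-01  9.150460e+02]
 [ 0.000000e+00  0.000000e+00  0.000000e+00  1.000000e+00]]
top 442.66389456306905 284.3244559018436 201.2717716672781 -0.10013693162895324
[[-2.000000e-03  9.840000e-01 -1.810000e-01  3.173020e+02]
 [-1.000000e+00 -2.000000e-03 -1.000000e-03 -7.584100e+01]
 [-2.000000e-03  1.810000e-01  9.840000e-01  1.350435e+03]
 [ 0.000000e+00  0.000000e+00  0.000000e+00  1.000000e+00]]
0.1 [ 0.60859112 -0.1125903  -1.09442462] [-1.79935970e+02 -1.38784208e-02  1.66318431e+02] 85.70058646817311
[[  -0.      0.96    0.27   67.85]
 [   1.      0.      0.      0.17]
 [  -0.      0.27   -0.96 -143.12]
 [   0.      0.      0.      1.  ]]
```

View pics/top0.png

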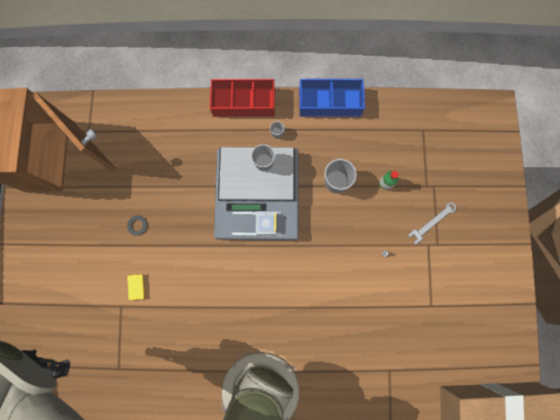

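View pics/scene0.png

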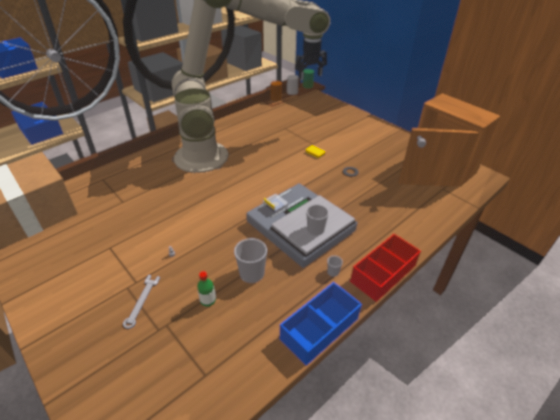

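```bash
cat > h.py <<'E'
import numpy as np,cv2
from scipy.spatial.transform import Rotation as R
from station import robot
def wpose():
    s=robot.state(); T=np.eye(4); T[:3,:3]=R.from_euler('xyz',s["tool_rot"],degrees=True).as_matrix(); T[:3,3]=s["ee_pos"]
    return T@np.array(robot.camera_params("wrist")["mount"])
def ray(n,uv,z,pose=None):
    p=robot.camera_params(n); P=np.array(p["pose"] if pose is None else pose)
    K=np.array([[p["fx"],0,p["cx"]],[0,p["fy"],p["cy"]],[0,0,1.]])
    u=cv2.undistortPoints(np.float64(uv).reshape(-1,1,2),K,np.array([p["k1"],0,0,0.]))[:,0]
    d=np.c_[u[:,0],-u[:,1],-np.ones(len(u))]@P[:3,:3].T
    return P[:3,3]+d*((z-P[2,3])/d[:,2])[:,None]
def yellow(img): return cv2.inRange(cv2.cvtColor(img,cv2.COLOR_BGR2HSV),(22,110,90),(36,255,255))
E
python3 - <<'E'
from h import *
im=cv2.imread("pics/top0.png")
m=yellow(im)[205:245,215:298]; ys,xs=np.nonzero(m); print(len(xs))
t=ray("top",[[xs.mean()+215,ys.mean()+205]],82)[0]; print("tab",t)
print("pan/deck corners",ray("top",[[219,148],[297,148]],65),ray("top",[[215,240],[298,240]],50))
print(robot.state().keys())
q=robot.ik([t[0],t[1]-35,210],[180,0,90]);print(q)
robot.goto([t[0],t[1]-35,210],[180,0,90]); robot.grip(0)
np.save("wp.npy",wpose()); cv2.imwrite("pics/w1.png",robot.capture("wrist"));print(robot.state()["clock"],robot.state()["width"])
E
```

```text
17
tab [489.51301372 -46.87907308  82.        ]
pan/deck corners [[ 718.07317504  123.84509597   65.        ]
 [ 717.17862602 -112.50826901   65.        ]] [[ 440.49299147  130.82356296   50.        ]
 [ 440.30491645 -113.91288735   50.        ]]
dict_keys(['clock', 'qpos', 'joint_velocities', 'joint_efforts', 'ee_pos', 'tool_rot', 'force', 'ft_torque', 'grip_force', 'width'])
[-23.04774558  15.35254466  92.53985705   0.          72.1075983
 -23.04774558]
3.3833 0.19862595114081036
```

View pics/w1.png

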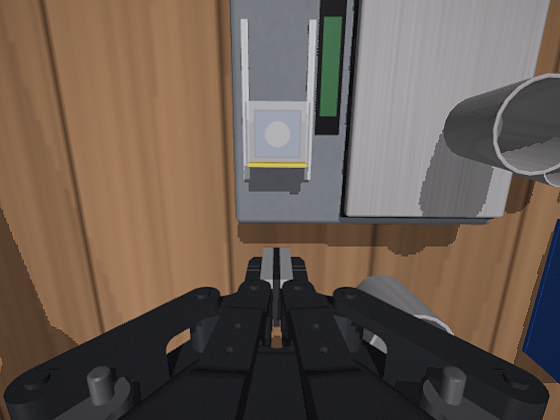

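The wrist view shows the shutter over the key, the yellow tab at row 164 (columns 248–306), and the fingers clear on the -y side. The deck edges are straight at column 233 (left) and row 221 (-y end).

```bash
python3 - <<'E'
from h import *
im=cv2.imread("pics/w1.png"); W=np.load("wp.npy")
m=yellow(im); m[:120]=0;m[200:]=0;m[:,:235]=0;m[:,325:]=0
ys,xs=np.nonzero(m);print(xs.min(),xs.max(),ys.min(),ys.max(),len(xs))
lo=np.array([[c,np.nonzero(m[:,c])[0].max()+.5] for c in range(xs.min()+3,xs.max()-2)])
k=np.polyfit(lo[:,0],lo[:,1],1)
e=[xs.min()-.5,xs.max()+.5]
P=ray("wrist",[[c,np.polyval(k,c)] for c in e],86,W);print(P,P.mean(0),np.linalg.norm(P[1]-P[0]),np.degrees(np.arctan2(*(P[1]-P[0])[[1,0]])))
print("left edge of deck, near edge",ray("wrist",[[234,30],[237,200],[245,219],[335,219]],50,W))
print(robot.state()["force"],robot.state()["ee_pos"])
E
```

```text
248 306 162 167 338
[[463.8385711  -45.44856243  86.        ]
 [517.43352623 -46.33491786  86.        ]] [490.63604866 -45.89174014  86.        ] 53.602283919237124 -0.9474734334618596
left edge of deck, near edge [[ 451.46077344   75.53952957   50.        ]
 [ 448.21461781  -84.65049863   50.        ]
 [ 456.06531718 -105.75709773   50.        ]
 [ 553.42925826 -106.00600298   50.        ]]
[-0.07589421  0.17890147  0.01540507] [489.51297019 -81.89705118 210.01721212]
```

```bash
cat >> h.py <<'E'
O=[180,0,89]; YD=np.array([np.sin(np.radians(1)),np.cos(np.radians(1)),0])
def F(n=5,dt=.02):
    f=[]
    for _ in range(n): robot.hold(dt); f.append(robot.state()["force"])
    return np.mean(f,0)
E
python3 - <<'E'
from h import *
p=np.array([490.2,-70,71.]) 
robot.goto(p+[0,0,40],O); robot.move_l(p,80)
f0=F(10); print("f0",f0,robot.state()["clock"]); 
c=None
for d in range(4,22):
    robot.move_l(p+d*YD,20); f=F(3)-f0; print(d,f.round(2))
    if f[1]<-0.9: c=d;break
np.save("c.npy",np.r_[p+c*YD,f0]); print(robot.state()["ee_pos"],robot.state()["clock"])
cv2.imwrite("pics/w2.png",robot.capture("wrist"))
E
```

```text
f0 [ 0.21959155 -0.18988484  0.34822314] 4.6833
4 [-0.15 -0.14 -0.93]
5 [ 0.06 -0.03 -0.09]
6 [-0.25  0.34 -0.34]
7 [ 0.67  0.19 -0.31]
8 [-0.65  0.4  -0.49]
9 [-0.04  0.34 -0.1 ]
10 [ 0.17  0.29 -0.65]
11 [ 0.03 -0.36 -0.52]
12 [ 0.05 -0.45 -0.62]
13 [ 0.06 -0.43 -0.45]
14 [-0.2  -0.81 -0.49]
15 [-0.76 -1.15 -0.49]
[490.46537431 -54.95680935  71.00000923] 8.3833
```

```bash
python3 - <<'E'
from h import *
a=np.load("c.npy"); p,f0=a[:3],a[3:]
for y in(-25,-7,-5,-4):
    q=p+(y-p[1])*YD; robot.move_l(q,40); print(y,(F(8)-f0).round(2),robot.state()["ee_pos"].round(2) if hasattr(robot.state()["ee_pos"],'round') else robot.state()["ee_pos"])
print(robot.state()["clock"]); cv2.imwrite("pics/w3.png",robot.capture("wrist"))
E
```

```text
-25 [-1.58 -1.87  0.51] [490.94 -25.17  70.95]
-7 [-2.24 -2.11  0.09] [491.24  -7.11  70.94]
-5 [-2.01 -2.44 -0.23] [491.32  -5.01  70.99]
-4 [-2.61 -2.19 -0.5 ] [491.32  -3.97  70.98]
10.9667
```

View pics/w3.png

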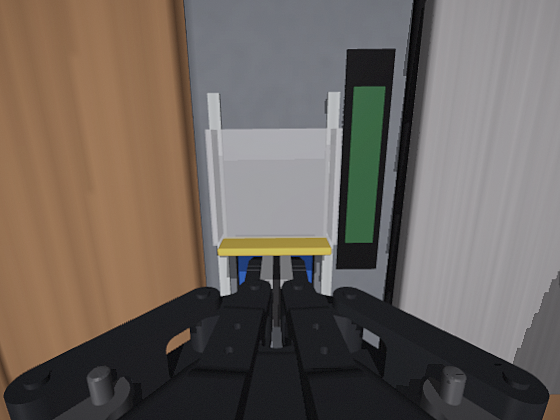

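The shutter is open. The tab spans columns 219–330 at row ~247, the fingertips lean on it, and the blue key shows beneath. I'll check the stroke, then descend.

```bash
python3 - <<'E'
from h import *
im=cv2.imread("pics/w3.png"); m=yellow(im); m[:225]=0;m[265:]=0
lo=[[c,np.nonzero(m[:,c])[0].max()+.5] for c in (222,226,230,318,322,327)]
fy=ray("wrist",lo,86,wpose()); print("face y",fy[:,1].mean().round(2)); st=fy[:,1].mean()+45.9; print("stroke",st)
a=np.load("c.npy"); f0=a[3:]; p=np.array(robot.state()["ee_pos"]); p[2]=71
if st<51.5: p=p+min(2,53-st)*YD; robot.move_l(p,40)
base=[];z=71.;step=1.;hist=[]
def go(z): robot.move_l([p[0],p[1],z],15); return (F(5)-f0)
while z>55:
    z-=step; f=go(z); hist.append((round(z,2),*f.round(2)))
    b=np.median(base[1:]) if len(base)>1 else 0.5
    if step==1.:
        if f[2]-b>2.2: step=.4
        else: base.append(f[2])
    if step<1 and f[2]-b>9.0: break
print(hist,"base",b)
for i in range(12):
    f=F(5)-f0; e=f[2]-b; print(round(e,2),end=" ")
    if e>12: z+=.3; robot.move_l([p[0],p[1],z],15)
    elif e<8: z-=.25; robot.move_l([p[0],p[1],z],15)
print(robot.state()["ee_pos"],robot.state()["clock"]); np.save("p.npy",[*p[:2],z])
E
```

```text
face y 7.39
stroke 53.28546574626597
[(70.0, np.float64(0.2), np.float64(-2.32), np.float64(-0.02)), (69.0, np.float64(0.8), np.float64(-2.48), np.float64(0.81)), (68.0, np.float64(0.95), np.float64(-2.85), np.float64(-0.02)), (67.0, np.float64(0.21), np.float64(-2.68), np.float64(0.05)), (66.0, np.float64(-0.09), np.float64(-2.61), np.float64(-0.64)), (65.0, np.float64(-0.11), np.float64(-2.54), np.float64(0.02)), (64.0, np.float64(0.18), np.float64(-2.18), np.float64(-0.78)), (63.0, np.float64(0.18), np.float64(-2.93), np.float64(-0.41)), (62.0, np.float64(0.51), np.float64(-2.37), np.float64(1.66)), (61.0, np.float64(-1.37), np.float64(-2.11), np.float64(4.82)), (60.6, np.float64(-1.91), np.float64(-2.45), np.float64(6.53)), (60.2, np.float64(-2.22), np.float64(-2.51), np.float64(8.2)), (59.8, np.float64(-2.53), np.float64(-1.4), np.float64(9.3))] base -0.0013619241772609703
9.55 9.4 9.22 9.3 9.54 9.5 9.35 9.42 9.4 9.35 9.56 9.06 [491.47230665  -4.02723019  60.37118138] 16.35
```

Contact is at z≈62.3 and the felt force is holding steady near 9.4 N. I'll nudge it to 10 N for a bit over a second, then lift and ease the shutter back.

```bash
python3 - <<'E'
from h import *
f0=np.load("c.npy")[3:]; p=np.load("p.npy")
p[2]-=.15; robot.move_l(p,10)
print([round((F(5)-f0)[2],2) for _ in range(12)])
p[2]=66; robot.move_l(p,15); p[2]=71; robot.move_l(p,30); print("lifted",(F(5)-f0).round(2))
for y,v in((-30,18),(-50,15),(-62,8)):
    q=p+(y-p[1])*YD; robot.move_l(q,v); print(y,(F(8)-f0).round(2),robot.state()["clock"])
robot.move_l(p+(-76-p[1])*YD,20)
q=np.array(robot.state()["ee_pos"]);robot.move_l(q+[0,0,139],150); np.save("wp4.npy",wpose())
im=robot.capture("wrist");cv2.imwrite("pics/w4.png",im)
m=yellow(im); m[:110]=0;m[200:]=0;m[:,:215]=0;m[:,345:]=0
xs=np.nonzero(m)[1]; lo=[[c,np.nonzero(m[:,c])[0].max()+.5] for c in range(xs.min()+3,xs.max()-2)]
print("face",ray("wrist",lo,86,np.load("wp4.npy")).mean(0),robot.state()["clock"],(F(5)-f0).round(2))
E
```

```text
[np.float64(10.58), np.float64(10.25), np.float64(10.12), np.float64(10.03), np.float64(10.24), np.float64(10.32), np.float64(10.1), np.float64(10.45), np.float64(10.25), np.float64(10.45), np.float64(9.94), np.float64(10.12)]
lifted [-0.67 -2.32  1.8 ]
-30 [ 1.52 -1.94 -1.05] 20.3
-50 [ 0.82 -1.57 -0.97] 21.9167
-62 [-0.12  0.01 -0.34] 23.7
face [490.22133409 -45.77421218  86.        ] 25.675 [ 0.33  0.17 -0.66]
```

View pics/w4.png

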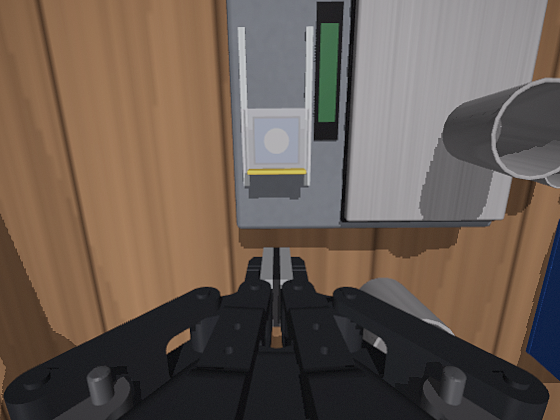

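The shutter is fully shut: the tab is at row 172 and its face at y = -45.8 mm, the same as before the push. The cup hasn't moved and the hand is clear.

```bash
python3 -c "
from station import robot
print(robot.finish_job())"
```

```text
the job is handed in; nothing more can be done
None
```

The job is handed in at about 26 s: the key was pressed at about 10 N for over a second, the shutter eased fully shut, and the hand taken clear without touching the cup or the loose items.

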